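Screw the lid on the mosaic chip jar

TASK

Close the jar of mosaic chips: set the lid level on its mouth with the yellow stripe at a red dot, so that it rests on top of the thread, then turn it back anticlockwise (seen from above) until it drops into the thread start at the black tick. From there turn it clockwise until it is all the way down and firmly tight, and let go of it. Leave the mosaic panel, phone, plate and cup where they are.

Things in the scene. Friction and masses are not known exactly. Their poses are not given: they have to be found in the camera images.
- jar: wide-mouthed glass jar of mosaic chips in a 120 mm square plywood stand, fixed (cannot move or turn). Origin under the stand, z up. White shoulder 81 mm across at z = 80 mm; white neck 44 mm across, its top 4 mm tapering to a 37 mm rim at z = 110 mm; on it a coarse right-hand thread, 3 alike starts 120 degrees apart, 20 mm per turn. Anticlockwise of each start is a drop-in slot ending at an upright stop
- lid: loose screw lid, 0.15 kg, lying open side down: blue metal cap 62 mm across, 20 mm high, 16.1 mm deep inside; on top a black grip bar 14 mm thick, 52 mm long (along the lid's x), at z = 20 to 46 mm. Origin at the middle of its open underside, z up. Inside its lower edge are 3 lugs 120 degrees apart, one under the yellow stripe (+x)
- lid_center (a point): centre of the lid, on its axis 23 mm above its underside; axes as the lid's. Height above jar_mouth: about 14.5 mm resting on the thread with the stripe at a dot, 10.5 mm dropped into the slot at a tick, 6.9 mm when down on the rim. It drops only if free to fall (loose between the fingers or let go, not clamped)
- lid_stripe (a point): yellow stripe 8 mm wide at the edge of the lid's top, 31 mm from its axis on its +x side, 20 mm above the underside. Clockwise from a tick the lid sinks 3.6 mm in 65 degrees onto the rim, turns about 20 degrees more, then binds, stiffer with each degree; firmly tight at about 90 to 95 degrees from the tick (0.3 to 0.7 N m). It then stays tight by itself
- jar_mouth (a point): centre of the jar's rim, on its axis, 110 mm above the table; axes as the jar's
- dot0 (a point): red dot 9 mm across on the jar's shoulder, 35.5 mm from the axis, at -40 degrees anticlockwise from the jar's +x: with the stripe here the lid rests on top of the thread, about 40 degrees clockwise of a thread start. The three dots are equivalent
- dot1 (a point): red dot 9 mm across on the jar's shoulder, 35.5 mm from the axis, at 80 degrees anticlockwise from the jar's +x: with the stripe here the lid rests on top of the thread, about 40 degrees clockwise of a thread start. The three dots are equivalent
- dot2 (a point): red dot 9 mm across on the jar's shoulder, 35.5 mm from the axis, at 200 degrees anticlockwise from the jar's +x: with the stripe here the lid rests on top of the thread, about 40 degrees clockwise of a thread start. The three dots are equivalent
- tick0 (a point): black radial tick 9 mm long, 4.5 mm wide, on the jar's shoulder, 35.5 mm from the axis, at 10 degrees anticlockwise from the jar's +x: the slot at a thread start; with the stripe here the lid drops in. 50 degrees anticlockwise of dot0
- tick1 (a point): black radial tick 9 mm long, 4.5 mm wide, on the jar's shoulder, 35.5 mm from the axis, at 130 degrees anticlockwise from the jar's +x: the slot at a thread start; with the stripe here the lid drops in. 50 degrees anticlockwise of dot1
- tick2 (a point): black radial tick 9 mm long, 4.5 mm wide, on the jar's shoulder, 35.5 mm from the axis, at 250 degrees anticlockwise from the jar's +x: the slot at a thread start; with the stripe here the lid drops in. 50 degrees anticlockwise of dot2
- panel: small mosaic in a wooden frame, 150 x 120 x 16 mm, bystander; origin under its middle
- phone: black phone lying flat, 150 x 72 x 9 mm, bystander; origin under its middle
- plate: red and green plate, 184 mm across, 14 mm high, bystander; origin under its middle
- cup: white plastic cup 80 mm across, 90 mm high, bystander; origin under its middle
Things that resemble listed ones, but are neither listed nor needed, are in the scene too. There is more than one size of the lid; the one meant has the size given above.

How it is judged (in metres and radians):
On the way, in this order (a step that is already met when the one before it is completed fails the run):
1. the lid rests level on top of the thread, its stripe near a red dot (horizontal distance between lid_center and jar_mouth below 0.003 m and angle between lid_center's own z axis and vertical below 0.06 rad and (horizontal distance between lid_stripe and dot0 below 0.016 m or horizontal distance between lid_stripe and dot1 below 0.016 m or horizontal distance between lid_stripe and dot2 below 0.016 m) and z of lid_center in the frame of jar_mouth between 0.012 and 0.0185 m and contact force between lid and jar above 0.3 N), for 0.2 s.
2. the lid, turned back, has dropped level into the thread start at a black tick (horizontal distance between lid_center and jar_mouth below 0.003 m and angle between lid_center's own z axis and vertical below 0.06 rad and (horizontal distance between lid_stripe and tick0 below 0.013 m or horizontal distance between lid_stripe and tick1 below 0.013 m or horizontal distance between lid_stripe and tick2 below 0.013 m) and z of lid_center in the frame of jar_mouth below 0.0118 m), for 0.1 s.
At the end, for the whole second after the job is handed in: the lid is down on the jar's rim (within 0.8 mm of fully home), level within 0.04 rad, centred within 3 mm, screwed tight (it presses on the thread and rim with more than 12 N in all, many times its own weight), released and at rest (horizontal distance between lid_center and jar_mouth below 0.003 m and angle between lid_center's own z axis and vertical below 0.04 rad and z of lid_center in the frame of jar_mouth below 0.0077 m and contact force between lid and jar above 12 N and linear speed of lid below 0.01 m/s and angular speed of lid below 0.1 rad/s); the robot touches nothing.
It fails at once if the panel is moved more than 25 mm (distance of panel from where it was at the start of the episode above 0.025 m).
It fails at once if the phone is moved more than 25 mm (distance of phone from where it was at the start of the episode above 0.025 m).
It fails at once if the plate is moved more than 25 mm (distance of plate from where it was at the start of the episode above 0.025 m).
It fails at once if the cup is moved more than 25 mm (distance of cup from where it was at the start of the episode above 0.025 m).
It also fails if it takes over 61 s, if anything falls off the work surface, if the arm or the gripper's body presses on something with over 40 N, if the wrist force passes 120 N, or if a joint passes its speed limit or range.

ROBOT

A 6-joint arm with a two-finger parallel gripper is mounted at the origin on the work surface. World frame = base frame: x ahead of the robot, y to its left, z up, the work surface at z = 0. Lengths are in mm, angles in rad, forces in N, time in s.
With the tool pointing down it reaches from about 300 to 775 mm from the base axis. Payload 14.6 kg.
Tool frame: the origin (TCP) lies between the finger pads; the fingertips stand 22 mm ahead of it and the grasp point (between the pads) lies 3 mm ahead of it (manip.tcp_to_tips is the distance from the TCP to the fingertips, in mm); y points along the fingers, z is the direction in which the jaws open and shut, and the axes are right-handed (so a half turn about y gives the same grasp; the last joint's range is limited). The gripper opens to 94 mm and grips with 3 to 60 N. Pads are 16 mm wide; open, the fingers measure 119 mm over their backs; the gripper's body (75 mm by 177 mm) begins 78 mm behind the grasp point.
Start: joints at [-1.22, 0.3, 1.521, -0, 1.321, -0.067], TCP at [223.155, -502.684, 201.046] pointing down, gripper open.
Joint ranges: [-3.03, 3.03], [-0.79, 2.21], [0.23, 2.52], [-1.04, 4.18], [0, 3.07], [-2.55, 2.55]. Speed limits (rad/s): [2.22, 2.22, 2.57, 3.14, 3.14, 3.14].

INTERFACE

Orientations are given as [roll, pitch, yaw] about the fixed x, y, z axes, in that order (R = Rz(yaw) Ry(pitch) Rx(roll)).
In Python, from cell import manip gives the robot as it stands.
- The arm moves only by the shell command python3 -m jog 'ROWS' [OPENING] [FORCE]. ROWS is JSON, one flat list of numbers, 6 for each row, row after row: the shift along the tool's x, y, z in mm, then the turn, a rotation vector about the tool's x, y, z in degrees. A call has 1 to 10 rows; each row is the pose to reach, as a shift and turn from the pose commanded when the call began, along the tool's axes at that moment; what a row does not reach only later rows make up. A row lasts 1/12 s, in which the tool goes at most 41.7 mm and 7.16 degrees, less where a joint would pass 70% of its speed; a pose out of reach is approached as far as the arm can. A call with a gripper value outside its range is refused whole. OPENING is the finger opening in mm, from 0 to 94, set as the call begins (- or left out, the last holds). The fingers move at their own pace and stop on an object; FORCE is the grip in N (left out, the last holds). Time passes only in rows, so rows that repeat a pose let the fingers close. It gives the time, the measured TCP pose, the force and the opening at its end, in the units of the state.
- manip.read_state(): the state, without advancing time (a new reading comes with each control period).
- manip.camera(name): name is "scene" or "top" or "wrist"; returns a dict with "img" (400x640x3 uint8, red, green, blue), "intrinsics" (3x3 intrinsics, pixels), "origin" and "orientation" of the camera in the world. Camera axes: x right, y down, z forward; pixel columns grow to the right and rows downward; lengths in mm; the calibration is good to about 2 mm. A picture is of the moment at which its call begins. There is no depth.
- manip.sign_off(): hands the job in, once; it reports no verdict.
Trained networks look in a picture, given as the dict that the camera call returned (one of the last four; its "shot" number tells which), for a name from the list of things; names that differ only in an ending like _2 or _b are one class to them, and where a whole thing is asked for, a point or a joint stands for the part that bears it (a point fixed in the world has none). Each returns a list of dicts, best first, with "score" (0 to 1); they miss things now and then, are a little off and sometimes report something else, mostly with a low value. They report only what shows in the picture. A call takes as long as a camera call. They do not tell look-alikes from the thing itself.
- manip.masks_of(thing, picture): "pixels" (400x640 bool, what is visible of it) and "xy" ([column, row] in pixels, amid what is visible of it).
- manip.tip_of(thing, picture): "xy" ([column, row] in pixels: a listed point, or the origin of a listed thing).
The state is a dict: "clock": time; "joints": joint angles; "qd": joint speeds; "effort": joint torques, N m; "eef_pos": TCP position; "eef_rot": TCP orientation; "wrist_force": force on the tool from outside, world axes, zero at the start; "moment": the same for the moment, N m; "finger_gap": finger opening in mm.
Only numpy, scipy, OpenCV 4.12 (cv2) and the standard library are available. Lean on these libraries where they do the work, as an engineer would, in place of code of your own. Each camera call takes 0.05 s, during which the arm holds its last target.

## Working session

There is one attempt and no reset: what is moved stays moved. The work goes in short steps, Python scripts to look and compute and a shell command to move; the robot and the scene stay as the last step left them, time stands still between calls to the robot, and variables do not carry over. Pictures are saved under pics/ and viewed, and the job is handed in when it is done.

```bash
ls; mkdir -p pics
cat > h.py <<'E'
import numpy as np, cv2
from cell import manip
from scipy.spatial.transform import Rotation as R
def snap(name,fn):
    c=manip.camera(name); cv2.imwrite('pics/'+fn,cv2.cvtColor(c['img'],cv2.COLOR_RGB2BGR)); return c
def Rc(c):
    o=np.array(c['orientation'],float)
    return o if o.shape==(3,3) else R.from_euler('xyz',o).as_matrix()
def ray(c,xy,z):
    K=np.array(c['intrinsics']); d=Rc(c)@np.linalg.solve(K,[xy[0],xy[1],1.]); o=np.array(c['origin'])
    return o+d*(z-o[2])/d[2]
def proj(c,p):
    v=np.array(c['intrinsics'])@(Rc(c).T@(np.array(p)-np.array(c['origin']))); return v[:2]/v[2]
E
python3 - <<'E'
from h import *
s=manip.read_state();print(s)
for n in ['scene','top','wrist']:
    c=snap(n,n+'0.png');print(n,c['origin'],c['orientation'],c['intrinsics'])
    for t in ['lid','lid_center','lid_stripe','jar_mouth','jar']:
        for r in manip.tip_of(t,c)[:4]:print(t,r['score'],r['xy'])
E
```

```text
pics
{'clock': 0.0, 'joints': array([-1.21958005e+00,  3.00501248e-01,  1.52158407e+00, -1.38483315e-05,
        1.32066832e+00, -6.66304434e-02]), 'qd': array([ 1.65031526e-03, -7.55315310e-04, -5.84696939e-05,  1.08402297e-04,
       -6.07588258e-04,  1.09273415e-04]), 'effort': array([-5.08915873e-04, -5.31813526e+01, -3.52738559e+01,  7.08053727e-02,
        2.44317355e-02, -1.04346250e-04]), 'eef_pos': array([ 223.07474946, -502.44387035,  200.46852182]), 'eef_rot': array([-1.57195563e+00,  6.39164420e-05, -2.72374254e+00]), 'wrist_force': array([-0.19394993,  0.1166921 ,  0.58530194]), 'moment': array([ 0.05497959,  0.0101908 , -0.01636799]), 'finger_gap': 94.06872909316856}
scene [1134.33031031  524.67942709 1002.12918677] [-2.44686138  0.00732182  2.29624112] [[442.76961919   0.         320.54565769]
 [  0.         442.76961919 200.58989464]
 [  0.           0.           1.        ]]
lid 0.95 [356.5, 245.3]
lid 0.85 [328.6, 279.9]
lid 0.58 [379.7, 224.4]
lid_center 0.92 [354.7, 240.8]
lid_center 0.6 [326.8, 276.6]
lid_center 0.55 [381.6, 219.3]
lid_stripe 0.91 [353.6, 248.9]

[... 268 characters left out ...]
.         312.03964427]
 [  0.         483.01089627 197.64085108]
 [  0.           0.           1.        ]]
lid 0.81 [265.3, 192.2]
lid 0.76 [258.1, 227.2]
lid 0.6 [254.9, 148.3]
lid 0.4 [347.2, 213.1]
lid_center 0.77 [256.1, 230.5]
lid_center 0.62 [258.4, 145.6]
lid_center 0.55 [262.0, 190.1]
lid_center 0.42 [321.0, 133.0]
lid_stripe 0.63 [264.8, 155.5]
lid_stripe 0.51 [255.3, 241.1]
lid_stripe 0.38 [159.0, 234.4]
jar_mouth 0.88 [354.5, 225.3]
jar 0.81 [351.5, 224.9]
wrist [ 292.4884869  -472.12667514  385.2659035 ] [ 2.87656619e+00 -9.21314917e-04 -1.15246361e+00] [[358.68319454   0.         315.2667923 ]
 [  0.         358.68319454 192.87171357]
 [  0.           0.           1.        ]]
```

View pics/scene0.png

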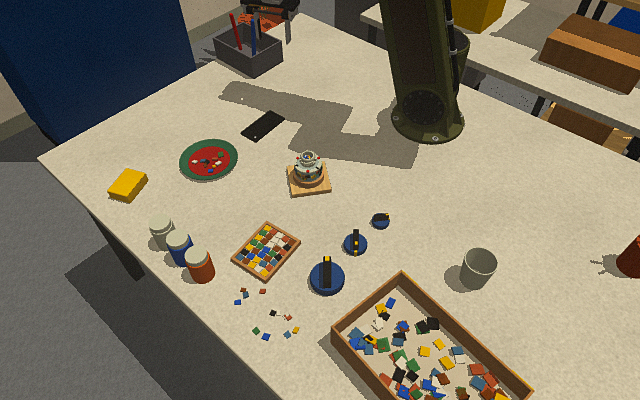

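View pics/top0.png

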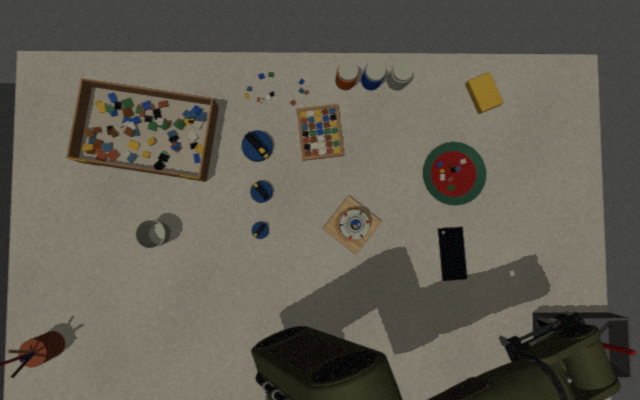

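Run:
```python
import cv2
a=cv2.imread('pics/top0.png');cv2.imwrite('pics/top0z.png',cv2.resize(a[110:260,220:400],None,fx=4.4,fy=4,interpolation=cv2.INTER_CUBIC)[:600,:800])
a=cv2.imread('pics/scene0.png');cv2.imwrite('pics/sc0z.png',cv2.resize(a[130:310,270:500],None,fx=3.3,fy=3.3,interpolation=cv2.INTER_CUBIC)[:600,:800])
```

```text
(no output)
```

View pics/top0z.png

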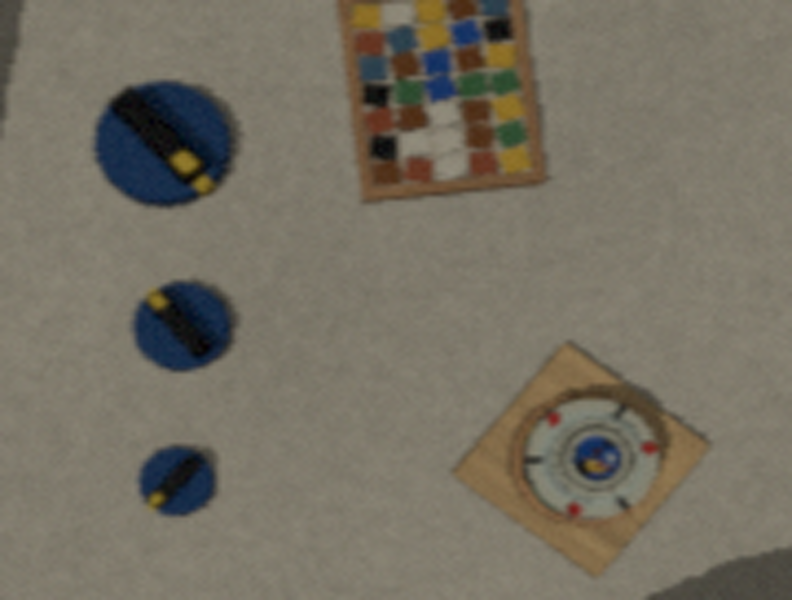

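View pics/sc0z.png

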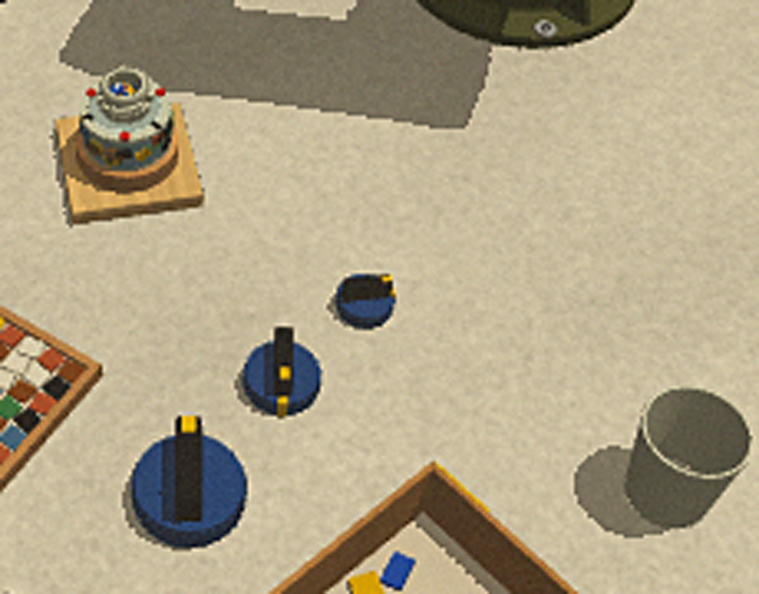

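The middle lid (top view px ~(262,191), about 62 mm across) is the right one. The jar is at ~(355,225). I'll measure the poses next.

Run:
```python
from h import *
from scipy.optimize import least_squares
cs=manip.camera('scene');ct=manip.camera('top')
K=lambda c:0
def near(L,p,r=25):
    L=[x for x in L if np.hypot(*(np.array(x['xy'])-p))<r]; return L[0] if L else None
for nm,ps,pt,z in [('lid_center',(355,241),(262,190),23),('lid',(356,245),(262,190),0),('lid_stripe',(353,249),(262,190),20),('jar_mouth',(306,153),(355,225),110),('jar',(307,183),(352,225),0)]:
    a=near(manip.tip_of(nm,cs),ps,12);b=near(manip.tip_of(nm,ct),pt,18)
    print(nm,[ (x['xy'],ray(c,x['xy'],z).round(1)) for c,x in((cs,a),(ct,b)) if x])
for nm in ['dot0','tick0']:
  for c in (cs,ct):
    print(nm,[(x['score'],x['xy'],ray(c,x['xy'],80).round(1)) for x in manip.tip_of(nm,c)[:4]])
# cap via blue mask
for c,p in((cs,(356,243)),(ct,(262,190))):
    m=near(manip.masks_of('lid',c),p,12)
    if m: 
        print('mask',m['score'],m['xy'],m['pixels'].sum(),ray(c,m['xy'],23).round(1))
for c,p in((cs,(356,243)),(ct,(262,190))):
    h=cv2.cvtColor(c['img'],cv2.COLOR_RGB2HSV)
    y=((h[...,0]>18)&(h[...,0]<33)&(h[...,1]>150)&(h[...,2]>90))
    ys,xs=np.nonzero(y); k=np.hypot(xs-p[0],ys-p[1])<16
    print(sorted(zip(xs[k],ys[k])))
```

```text
lid_center [([356.4, 240.0], array([568.1, 141.3,  23. ])), ([262.0, 190.2], array([575.9, 138. ,  23. ]))]
lid [([354.0, 247.9], array([579.3, 143.6,   0. ])), ([261.9, 190.4], array([577.2, 140.1,   0. ]))]
lid_stripe [([355.9, 250.6], array([593.7, 160.3,  20. ])), ([252.4, 184.3], array([592.8, 165.3,  20. ]))]
jar_mouth [([310.1, 155.3], array([ 475.6, -108.2,  110. ])), ([354.7, 225.3], array([ 476.6, -113.4,  110. ]))]
jar [([306.3, 180.6], array([ 483.5, -120.6,    0. ])), ([352.4, 222.2], array([ 486.2, -118.9,    0. ]))]
dot0 [(0.91, [315.5, 160.9], array([ 460.3, -101.8,   80. ])), (0.78, [307.5, 171.4], array([506.9, -90.7,  80. ])), (0.62, [295.8, 158.8], array([ 492. , -151.3,   80. ]))]
dot0 [(0.94, [352.0, 237.5], array([ 444. , -109.2,   80. ])), (0.91, [366.7, 225.9], array([ 475.1, -149.1,   80. ]))]
tick0 [(0.83, [319.3, 172.1], array([486.7, -63.4,  80. ])), (0.78, [297.4, 165.6], array([ 509.2, -128.5,   80. ])), (0.71, [307.5, 150.2], array([ 442.6, -150. ,   80. ]))]
tick0 [(0.92, [358.8, 234.7], array([ 451.5, -127.6,   80. ])), (0.83, [338.9, 226.2], array([
[... 764 characters left out ...]
int64(356), np.int64(243)), (np.int64(356), np.int64(244)), (np.int64(356), np.int64(250)), (np.int64(356), np.int64(251)), (np.int64(356), np.int64(252)), (np.int64(356), np.int64(253)), (np.int64(356), np.int64(254)), (np.int64(356), np.int64(255)), (np.int64(357), np.int64(241)), (np.int64(357), np.int64(242)), (np.int64(357), np.int64(243)), (np.int64(357), np.int64(244))]
[(np.int64(254), np.int64(184)), (np.int64(254), np.int64(185)), (np.int64(255), np.int64(183)), (np.int64(255), np.int64(184)), (np.int64(255), np.int64(185)), (np.int64(255), np.int64(186)), (np.int64(256), np.int64(184)), (np.int64(256), np.int64(185)), (np.int64(256), np.int64(186)), (np.int64(257), np.int64(185))]
```

```bash
cat >> h.py <<'E'
def go(x,y,z,yaw):
    s=manip.read_state(); Rm=R.from_euler('xyz',s['eef_rot'])
    d=Rm.inv().apply(np.array([x,y,z])-s['eef_pos'])
    T=R.from_euler('xyz',[-np.pi/2,0,np.radians(yaw)])
    print('t',round(s['clock'],2),'at',s['eef_pos'].round(1),np.degrees(s['eef_rot']).round(1),'shift',d.round(1),'turn',np.degrees((Rm.inv()*T).as_rotvec()).round(1))
E
python3 -c "
from h import *
go(575,141,200,-130)"
python3 -m jog '[-583,0,-446,0,-26,0, -583,0,-446,0,-26,0, -583,0,-446,0,-26,0, -583,0,-446,0,-26,0, -583,0,-446,0,-26,0, -583,0,-446,0,-26,0, -583,0,-446,0,-26,0, -583,0,-446,0,-26,0, -583,0,-446,0,-26,0, -583,0,-446,0,-26,0]' 60
python3 -c "
from h import *
go(575,141,200,-130)"
```

```text
t 1.8 at [ 223.2 -502.7  201. ] [ -90.     0.  -156.1] shift [-582.7    1.1 -445.6] turn [  0.  -26.1  -0. ]
clock: 2.63
eef_pos: [423.4, -135.0, 201.4]
eef_rot: [-1.57, 0.0, -2.27]
wrist_force: [-0.2, -0.3, -0.8]
finger_gap: 60.3
t 2.63 at [ 423.4 -135.   201.4] [ -90.     0.  -130.1] shift [-308.8    1.4  -61.7] turn [-0.  -0.1 -0. ]
```

```bash
python3 -m jog '[-309,0,-62,0,0,0, -309,0,-62,0,0,0, -309,0,-62,0,0,0, -309,0,-62,0,0,0, -309,0,-62,0,0,0, -309,0,-62,0,0,0, -309,0,-62,0,0,0, -309,0,-62,0,0,0, -309,0,-62,0,0,0, -309,0,-62,0,0,0]'
python3 - <<'E'
from h import *
go(575,141,200,-130)
c=snap('wrist','w1.png')
for t,z in [('lid',0),('lid_center',23),('lid_stripe',20)]:
    for r in manip.tip_of(t,c)[:3]:print(t,r['score'],r['xy'],ray(c,r['xy'],z).round(1))
E
```

```text
clock: 3.47
eef_pos: [574.3, 140.2, 200.4]
eef_rot: [-1.571, -0.001, -2.268]
wrist_force: [-0.3, -0.2, -0.2]
finger_gap: 60.0
t 3.47 at [574.3 140.2 200.4] [ -90.   -0. -130.] shift [-1.1  0.4  0.1] turn [0. 0. 0.]
lid 0.84 [318.0, 168.4] [575.9 137.1   0. ]
lid 0.74 [240.2, 228.0] [463.5 140.9   0. ]
lid 0.61 [403.6, 74.3] [705.3 156.1   0. ]
lid_center 0.98 [412.8, 75.7] [706.4 151.9  23. ]
lid_center 0.87 [235.4, 227.1] [469.8 148.4  23. ]
lid_center 0.68 [314.4, 170.8] [574.3 141.2  23. ]
lid_stripe 0.77 [404.2, 121.2] [675.1 121.9  20. ]
lid_stripe 0.73 [320.6, 138.3] [600.2 162.4  20. ]
lid_stripe 0.66 [213.0, 233.3] [444.9 158.4  20. ]
```

View pics/w1.png

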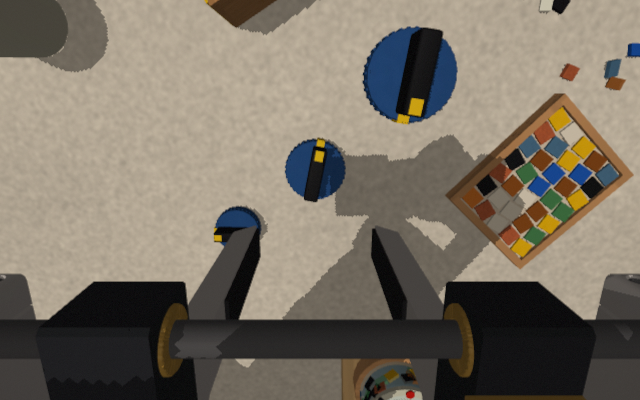

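```bash
cat >> h.py <<'E'
def hullmask(c,P):
    q=np.array([proj(c,p) for p in P]); m=np.zeros((800,1280),np.uint8)*0
    m=np.zeros((1600,2560),np.uint8)
    cv2.fillConvexPoly(m,cv2.convexHull((q*4+2).round().astype(np.int32)),255)
    return cv2.resize(m,(640,400),interpolation=cv2.INTER_AREA)/255.
def cap(x,y,z,th): 
    a=np.radians(np.arange(0,360,6)); return [[x+31*np.cos(t),y+31*np.sin(t),z+h] for t in a for h in(0,20)]
def bar(x,y,z,th):
    u=np.array([np.cos(th),np.sin(th)]);v=np.array([-u[1],u[0]])
    return [np.r_[np.array([x,y])+a*26*u+b*7*v,z+h] for a in(-1,1) for b in(-1,1) for h in(20,46)]
def fitlid(c,p,z,x0,r=48):
    from scipy.optimize import minimize
    h=cv2.cvtColor(c['img'],cv2.COLOR_RGB2HSV).astype(int)
    yy,xx=np.mgrid[:400,:640]; near=np.hypot(xx-p[0],yy-p[1])<r
    blue=(abs(h[...,0]-108)<18)&(h[...,1]>140)
    dark=(h[...,2]<55)&~blue
    yel=(abs(h[...,0]-25)<8)&(h[...,1]>150)&(h[...,2]>90)
    whole=(blue|dark|yel)&near; drk=dark&near
    n,l,st,ce=cv2.connectedComponentsWithStats(whole.astype(np.uint8)); k=l[int(p[1]),int(p[0])]
    whole=l==k; 
    drk=drk&whole; yl=yel&whole
    def cost(v):
        x,y,t=v; mc=hullmask(c,cap(x,y,z,t)); mb=hullmask(c,bar(x,y,z,t)); m=np.maximum(mc,mb)
        return abs(m-whole).sum()+ (drk*(1-mb)).sum()+((mb)*(blue&near)).sum()
    r_=minimize(cost,x0,method='Nelder-Mead',options=dict(initial_simplex=[x0]+[np.array(x0)+d for d in ([6,0,0],[0,6,0],[0,0,.2])],xatol=.05,fatol=.2))
    ys,xs=np.nonzero(yl)
    return r_.x[:2].round(2),np.degrees(r_.x[2]).round(2),r_.fun,whole.sum(),(xs.mean(),ys.mean())
E
python3 - <<'E'
from h import *
c=manip.camera('wrist')
for th in (40,50,60): print(fitlid(c,(316,170),0,[575,140,np.radians(th)]))
c=manip.camera('scene')
print(fitlid(c,(356,243),0,[575,140,np.radians(50)],20))
E
```

```text
(array([574.71, 141.3 ]), np.float64(39.83), np.float64(253.24705882352941), np.int64(2723), (np.float64(317.9940119760479), np.float64(149.37125748502993)))
(array([574.45, 141.  ]), np.float64(39.45), np.float64(261.5098039215686), np.int64(2723), (np.float64(317.9940119760479), np.float64(149.37125748502993)))
(array([574.63, 141.17]), np.float64(39.45), np.float64(262.2392156862745), np.int64(2723), (np.float64(317.9940119760479), np.float64(149.37125748502993)))
(array([575.57, 142.68]), np.float64(39.88), np.float64(246.85098039215683), np.int64(262), (np.float64(355.4), np.float64(248.5)))
```

```bash
python3 -c "
from h import *
go(574.8,141.5,45,-140.3)"
```

```text
t 3.77 at [574.2 138.5 201.4] [ -90.     0.  -130.1] shift [ -2.6 156.4  -1.5] turn [-0.  10.2 -0. ]
```

```bash
python3 -m jog '[-2,40,-1,0,7,0, -2.6,80,-1.5,0,10.2,0, -2.6,100,-1.5,0,10.2,0, -2.6,100,-1.5,0,10.2,0, -2.6,100,-1.5,0,10.2,0, -2.6,100,-1.5,0,10.2,0]' 40
python3 - <<'E'
from h import *
go(574.8,141.5,45,-140.3)
for i in range(4):
  c=snap('wrist','w2.png')
  go(574.8,141.5,45,-140.3)
E
```

```text
clock: 4.27
eef_pos: [575.8, 142.2, 103.2]
eef_rot: [-1.569, 0.002, -2.448]
wrist_force: [0.3, -0.2, 0.8]
finger_gap: 40.0
t 4.27 at [575.8 142.2 103.2] [-8.990e+01  1.000e-01 -1.403e+02] shift [ 1.4 58.2 -0.1] turn [-0.1  0.  -0.1]
t 4.32 at [575.9 142.3 103.4] [ -89.9    0.2 -140.3] shift [ 1.6 58.4 -0.2] turn [-0.1  0.  -0.2]
t 4.37 at [575.8 142.4 103.2] [ -89.9    0.2 -140.3] shift [ 1.5 58.2 -0.1] turn [-0.1  0.  -0.2]
t 4.42 at [575.6 142.4 103. ] [-8.990e+01  1.000e-01 -1.403e+02] shift [ 1.4 58.   0. ] turn [-0.1  0.  -0.1]
t 4.47 at [575.5 142.4 102.6] [-8.990e+01  1.000e-01 -1.403e+02] shift [ 1.2 57.6  0.2] turn [-0.1  0.  -0.1]
```

View pics/w2.png

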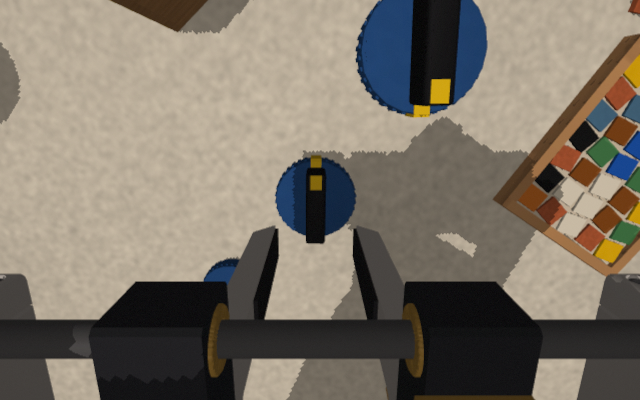

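Bar is upright at col 315 and centred between the fingers (275..355). I'll descend and grip.

```bash
python3 -m jog '[0.8,30,0,0,0,0, 1.2,58,0,0,0,0, 1.2,58,0,0,0,0, 1.2,58,0,0,0,0, 1.2,58,0,0,0,0]' 40
python3 -m jog '[0,0,0,0,0,0, 0,0,0,0,0,0, 0,0,0,0,0,0, 0,0,0,0,0,0, 0,0,0,0,0,0, 0,0,0,0,0,0, 0,0,0,0,0,0]' 5 30
python3 - <<'E'
from h import *
go(574.8,141.5,45,-140.3)
c=snap('wrist','w3.png')
E
```

```text
clock: 4.88
eef_pos: [574.8, 141.7, 45.0]
eef_rot: [-1.57, 0.002, -2.448]
wrist_force: [-0.1, 0.5, 0.9]
finger_gap: 39.9
clock: 5.47
eef_pos: [573.9, 141.6, 43.1]
eef_rot: [-1.571, 0.0, -2.448]
wrist_force: [0.1, 0.4, 0.4]
finger_gap: 5.3
t 5.47 at [573.9 141.6  43.1] [ -90.     0.  -140.3] shift [-0.6 -1.9  0.6] turn [ 0.  0. -0.]
```

View pics/w3.png

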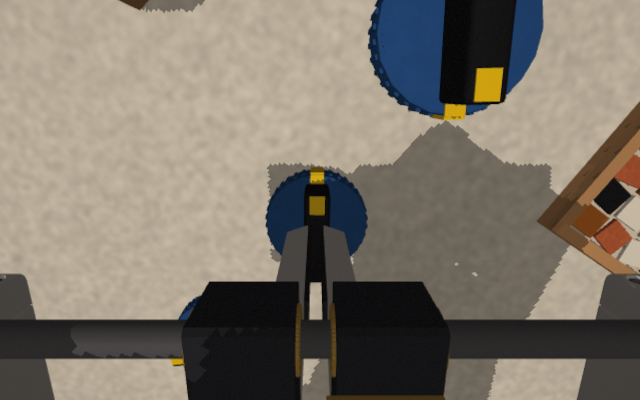

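Run:
```python
from h import *
c=manip.camera('wrist')
s=manip.read_state();Rm=R.from_euler('xyz',s['eef_rot']);p=s['eef_pos']
print(s['finger_gap'],p,c['origin'],c['orientation'])
for n,v in dict(tcp=[0,0,0],tipc=[0,22,0],tip_l=[0,22,-3],tipr=[0,22,3],tipedge=[-8,22,0]).items(): print(n,proj(c,p+Rm.apply(v)).round(1))
for b in bar(574.8,141.5,0,np.radians(39.7)): print('bar',b.round(0),proj(c,b).round(0))
print(ray(c,(315,300),0),fitlid(c,(285,220),0,[575,141,np.radians(39.7)],75))
im=c['img'][150:400,220:420];cv2.imwrite('pics/w3z.png',cv2.cvtColor(cv2.resize(im,None,fx=2.4*1.0,fy=2.4),cv2.COLOR_RGB2BGR))
c=snap('scene','s3.png');im=c['img'][150:300,280:450];cv2.imwrite('pics/s3z.png',cv2.cvtColor(cv2.resize(im,None,fx=4,fy=4,interpolation=cv2.INTER_CUBIC),cv2.COLOR_RGB2BGR))
```

```text
5.0343971918965025 [573.89610467 141.56919984  43.02472687] [632.25542505 189.85541359 227.27785445] [ 2.87629936e+00 -7.12283396e-04 -8.76700738e-01]
tcp [314.6 237.8]
tipc [314.7 224. ]
tip_l [309.8 224. ]
tipr [319.6 224. ]
tipedge [314.7 211.6]
bar [559. 120.  20.] [327. 261.]
bar [559. 120.  46.] [328. 282.]
bar [550. 130.  20.] [305. 261.]
bar [550. 130.  46.] [303. 282.]
bar [599. 153.  20.] [328. 181.]
bar [599. 153.  46.] [329. 193.]
bar [590. 163.  20.] [304. 181.]
bar [590. 163.  46.] [303. 193.]
[523.79794563  99.62965106   0.        ] (array([573.73, 141.  ]), np.float64(37.73), np.float64(2590.8509803921565), np.int64(6120), (np.float64(316.8881118881119), np.float64(195.018648018648)))
```

View pics/w3z.png

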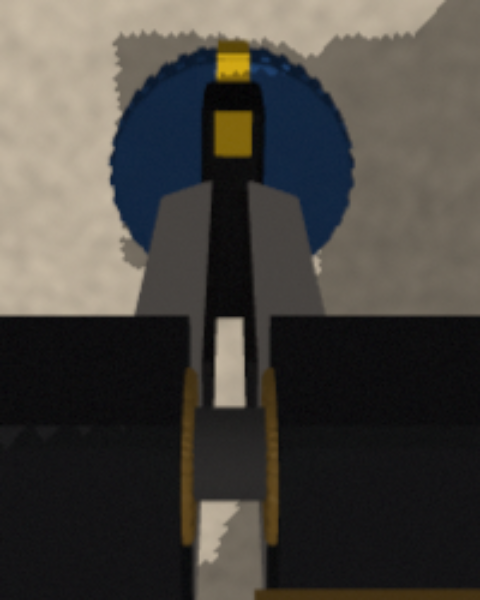

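View pics/s3z.png

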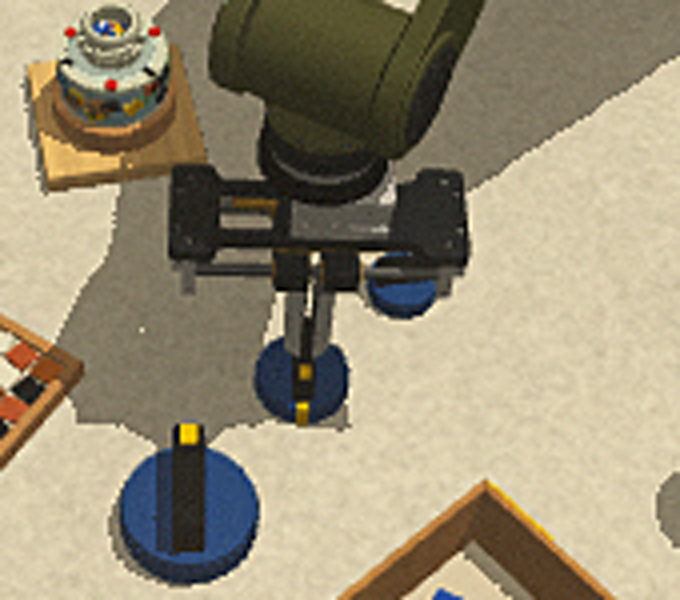

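```bash
python3 - <<'E'
from h import *
print(manip.tcp_to_tips,[a for a in dir(manip) if a[0]!='_'])
E
python3 -m jog '[0,0,0,0,0,0, 0,0,0,0,0,0, 0,0,0,0,0,0, 0,0,0,0,0,0]' 40 30
python3 - <<'E'
from h import *
go(574.8,141.5,45,-140.3)
c=snap('wrist','w4.png')
s=manip.read_state();Rm=R.from_euler('xyz',s['eef_rot']);p=s['eef_pos']
for k in (-20,0,5,10,22): print(k,[proj(c,p+Rm.apply([x,k,20])).round(1) for x in(-8,8)])
im=c['img'][150:400,220:420];cv2.imwrite('pics/w4z.png',cv2.cvtColor(cv2.resize(im,None,fx=2.4*1.0,fy=2.4),cv2.COLOR_RGB2BGR))
E
```

```text
22.0 ['Unreachable', 'camera', 'masks_of', 'read_state', 'sign_off', 'tcp_to_tips', 'tip_of']
clock: 5.95
eef_pos: [573.9, 141.6, 43.0]
eef_rot: [-1.571, -0.0, -2.448]
wrist_force: [0.3, -0.7, -0.3]
finger_gap: 28.4
t 5.95 at [573.9 141.6  43. ] [ -90.    -0.  -140.3] shift [-0.6 -2.   0.6] turn [0. 0. 0.]
-20 [array([355.4, 238.3]), array([354.4, 267.9])]
0 [array([351.4, 224.2]), array([350.6, 251.2])]
5 [array([350.5, 221.1]), array([349.8, 247.6])]
10 [array([349.7, 218.1]), array([349. , 244.1])]
22 [array([347.8, 211.6]), array([347.2, 236.3])]
```

View pics/w4z.png

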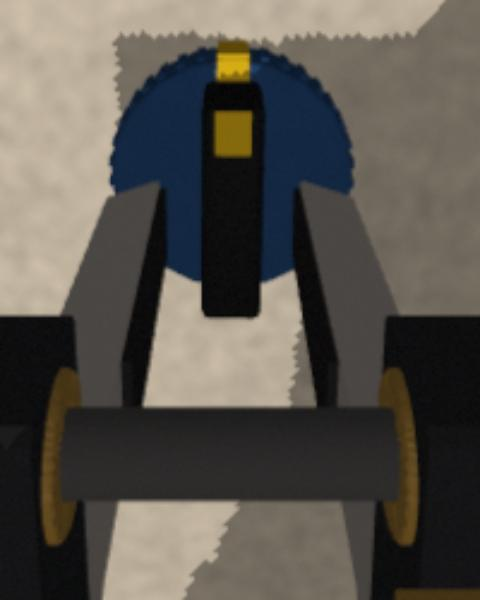

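```bash
python3 -m jog '[0,0,0,0,0,0, 0,0,0,0,0,0, 0,0,0,0,0,0, 0,0,0,0,0,0]' 40 30
python3 - <<'E'
from h import *
c=snap('wrist','w4.png')
s=manip.read_state();Rm=R.from_euler('xyz',s['eef_rot']);p=s['eef_pos'];print(p,s['finger_gap'])
for k in (-20,0,10,22): print(k,[[proj(c,p+Rm.apply([x,k,z])).round(1) for x in(-8,8)] for z in(-20,20)])
im=c['img'][150:400,220:420];cv2.imwrite('pics/w4z.png',cv2.cvtColor(cv2.resize(im,None,fx=2.4*1.0,fy=2.4),cv2.COLOR_RGB2BGR))
E
```

```text
clock: 6.33
eef_pos: [573.9, 141.6, 43.0]
eef_rot: [-1.571, -0.0, -2.448]
wrist_force: [-0.5, 0.1, 0.4]
finger_gap: 39.8
[573.93646841 141.57119509  43.07452482] 39.854344634374904
-20 [[array([273.9, 238.3]), array([274.9, 267.9])], [array([355.3, 238.3]), array([354.4, 267.9])]]
0 [[array([278. , 224.1]), array([278.7, 251.2])], [array([351.4, 224.2]), array([350.6, 251.2])]]
10 [[array([279.7, 218.1]), array([280.4, 244. ])], [array([349.7, 218.1]), array([348.9, 244.1])]]
22 [[array([281.6, 211.5]), array([282.2, 236.3])], [array([347.8, 211.6]), array([347.2, 236.3])]]
```

View pics/w4z.png

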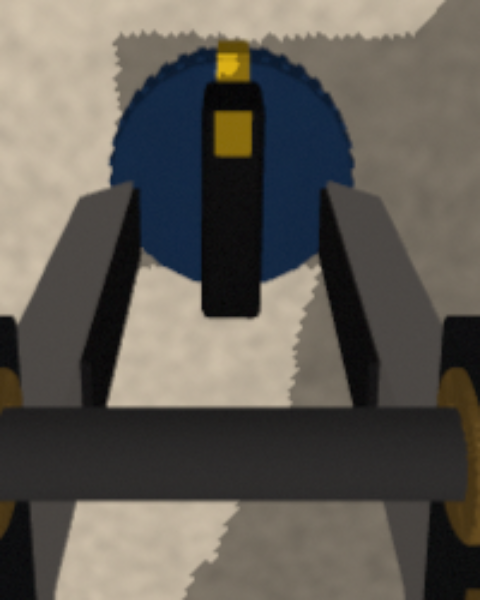

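Gap reached 5 mm with no resistance. The tip scale and row in the image also fit fingertips near TCP level rather than 22 mm ahead, so the jaws closed above the bar. I'll lower carefully in small steps, checking force.

```bash
python3 -m jog '[0,3,0,0,0,0, 0,6,0,0,0,0, 0,6,0,0,0,0]'
python3 -m jog '[0,3,0,0,0,0, 0,3,0,0,0,0]'
python3 - <<'E'
from h import *
c=snap('wrist','w5.png')
s=manip.read_state();print(s['eef_pos'],s['wrist_force'])
im=c['img'][150:400,220:420];cv2.imwrite('pics/w5z.png',cv2.cvtColor(cv2.resize(im,None,fx=2.4*1.0,fy=2.4),cv2.COLOR_RGB2BGR))
E
```

```text
clock: 6.63
eef_pos: [573.5, 141.5, 36.2]
eef_rot: [-1.571, -0.001, -2.448]
wrist_force: [-0.2, 0.8, 0.1]
finger_gap: 40.2
clock: 6.8
eef_pos: [573.7, 141.5, 33.5]
eef_rot: [-1.571, -0.001, -2.448]
wrist_force: [-0.8, 0.5, 0.7]
finger_gap: 39.8
[573.76371346 141.52803505  33.67767215] [ 0.4386675  -0.01141634  0.94407108]
```

View pics/w5z.png

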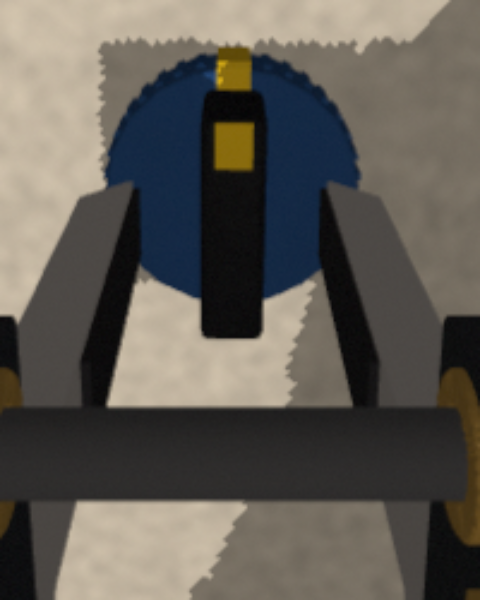

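```bash
python3 -m jog '[0,4,0,0,0,0, 0,8,0,0,0,0, 0,8,0,0,0,0]'
python3 -m jog '[0,3,0,0,0,0, 0,4.5,0,0,0,0, 0,4.5,0,0,0,0]'
python3 - <<'E'
from h import *
c=snap('wrist','w6.png')
s=manip.read_state();print(s['eef_pos'],s['wrist_force'])
im=c['img'][150:400,220:420];cv2.imwrite('pics/w6z.png',cv2.cvtColor(cv2.resize(im,None,fx=2.4*1.0,fy=2.4),cv2.COLOR_RGB2BGR))
E
```

```text
clock: 7.1
eef_pos: [573.5, 141.5, 25.1]
eef_rot: [-1.571, -0.001, -2.448]
wrist_force: [-0.2, 1.1, 0.4]
finger_gap: 39.6
clock: 7.35
eef_pos: [573.7, 141.6, 21.1]
eef_rot: [-1.571, -0.0, -2.448]
wrist_force: [0.2, 0.1, -0.3]
finger_gap: 40.3
[573.84469147 141.56474411  21.36104678] [-0.04942593  0.29797     0.26915903]
```

View pics/w6z.png

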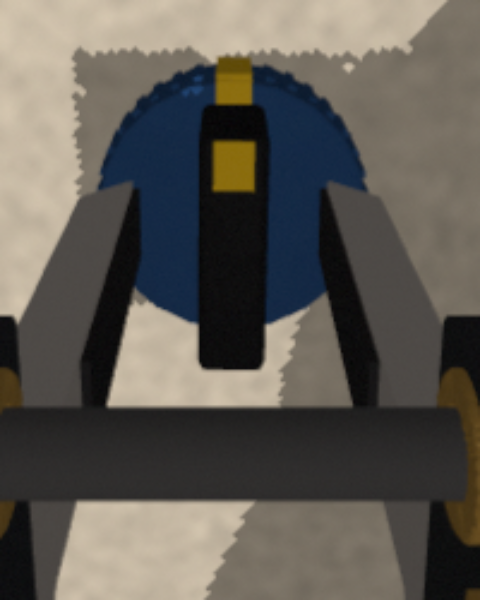

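```bash
python3 -m jog '[0,0,0,0,0,0, 0,0,0,0,0,0, 0,0,0,0,0,0, 0,0,0,0,0,0, 0,0,0,0,0,0, 0,0,0,0,0,0, 0,0,0,0,0,0]' 5 30
python3 - <<'E'
from h import *
c=snap('wrist','w7.png')
s=manip.read_state();print(s['eef_pos'],s['wrist_force'],s['finger_gap'],s['moment'])
im=c['img'][150:400,220:420];cv2.imwrite('pics/w7z.png',cv2.cvtColor(cv2.resize(im,None,fx=2.4*1.0,fy=2.4),cv2.COLOR_RGB2BGR))
c=snap('scene','s7.png');im=c['img'][150:300,280:450];cv2.imwrite('pics/s7z.png',cv2.cvtColor(cv2.resize(im,None,fx=4,fy=4,interpolation=cv2.INTER_CUBIC),cv2.COLOR_RGB2BGR))
E
```

```text
clock: 7.98
eef_pos: [574.0, 141.6, 21.6]
eef_rot: [-1.571, 0.0, -2.448]
wrist_force: [-0.5, -1.4, 0.3]
finger_gap: 13.9
[574.01548324 141.56403676  21.66943241] [-0.79403616 -0.79953597  0.61639012] 13.82237485342961 [-0.02522688  0.04812312  0.04512196]
```

View pics/w7z.png

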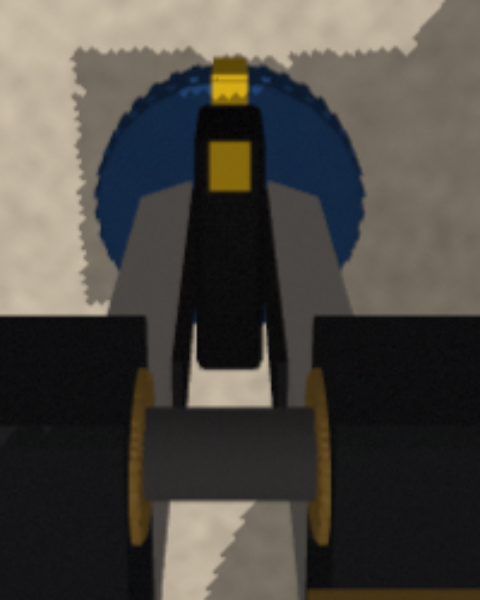

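View pics/s7z.png

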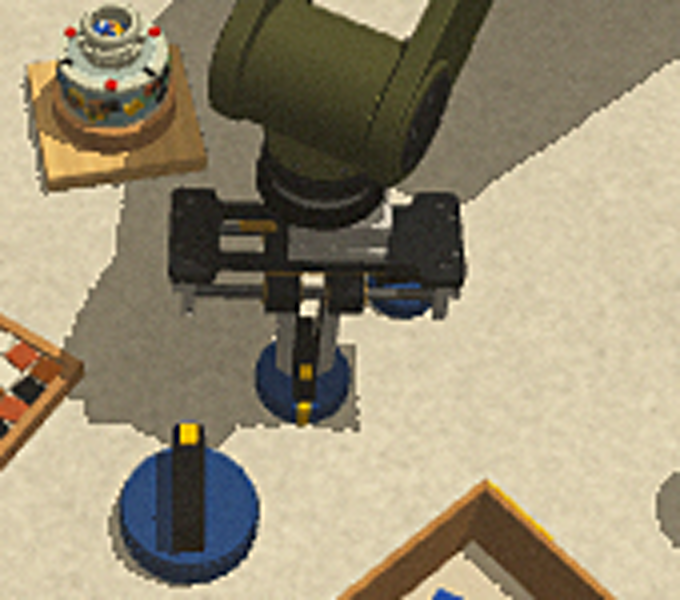

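```bash
python3 -m jog '[0,-40,0,0,0,0, 0,-80,0,0,0,0, 0,-120,0,0,0,0, 0,-158,0,0,0,0, 0,-158,0,0,0,0, 0,-158,0,0,0,0]'
python3 - <<'E'
from h import *
s=manip.read_state();print(s['finger_gap'],s['wrist_force'])
go(407,-169,180,-140.3)
c=snap('wrist','w8.png')
E
```

```text
clock: 8.58
eef_pos: [574.5, 141.7, 181.1]
eef_rot: [-1.569, 0.003, -2.448]
wrist_force: [0.9, 0.5, -1.9]
finger_gap: 13.7
13.723109049617882 [ 0.89287336  0.45749658 -1.91086366]
t 8.58 at [574.5 141.7 181.1] [ -89.9    0.2 -140.3] shift [327.4   0.4 131.8] turn [-0.1  0.  -0.2]
```

View pics/w8.png

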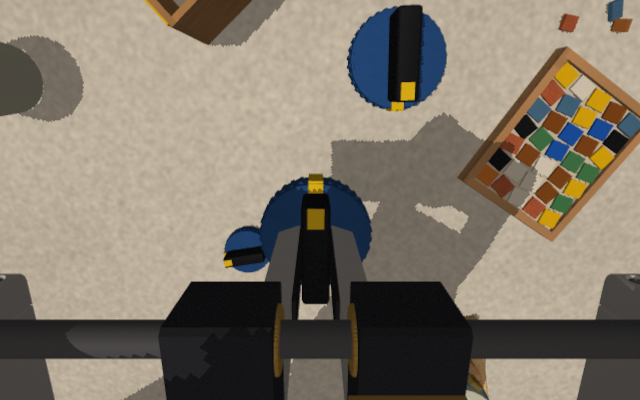

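Lid is lifted in the grip, stripe at (315,183). Next I'll move to where the wrist camera sees the jar.

```bash
python3 -m jog '[327,0,132,0,0,0, 327,0,132,0,0,0, 327,0,132,0,0,0, 327,0,132,0,0,0, 327,0,132,0,0,0, 327,0,132,0,0,0, 327,0,132,0,0,0, 327,0,132,0,0,0, 327,0,132,0,0,0, 327,0,132,0,0,0]'
python3 -m jog '[0,0,0,0,0,0, 0,0,0,0,0,0, 0,0,0,0,0,0, 0,0,0,0,0,0]'
python3 - <<'E'
from h import *
s=manip.read_state();print(s['finger_gap'],s['wrist_force'])
go(407,-169,180,-140.3)
c=snap('wrist','w9.png')
print(c['origin'],c['orientation'])
for t,z in [('jar_mouth',110),('dot0',80),('tick0',80)]:
    for r in manip.tip_of(t,c)[:4]:print(t,r['score'],r['xy'],ray(c,r['xy'],z).round(1))
E
```

```text
clock: 9.47
eef_pos: [404.5, -171.3, 177.7]
eef_rot: [-1.574, -0.002, -2.452]
wrist_force: [0.4, 0.5, -2.5]
finger_gap: 13.6
clock: 9.8
eef_pos: [407.1, -168.1, 179.1]
eef_rot: [-1.572, -0.0, -2.446]
wrist_force: [0.2, -0.9, -1.9]
finger_gap: 13.6
13.632861181419022 [ 0.2006444  -0.93273563 -1.87723716]
t 9.8 at [ 407.1 -168.1  179.1] [ -90.    -0.  -140.2] shift [ 0.7 -0.9  0.6] turn [0.  0.1 0. ]
[ 465.51982462 -119.80294917  363.29074419] [ 2.87605972e+00  9.69944970e-05 -8.75161824e-01]
jar_mouth 0.91 [321.0, 76.0] [ 477.6 -114.7  110. ]
dot0 0.86 [322.1, 27.2] [505.4 -93.   80. ]
dot0 0.79 [284.2, 106.6] [ 443.8 -106.8   80. ]
tick0 0.81 [287.4, 43.5] [480.6 -80.5  80. ]
tick0 0.71 [316.5, 124.2] [ 449.5 -134.4   80. ]
tick0 0.7 [367.2, 59.7] [ 509.9 -133.    80. ]
```

View pics/w9.png

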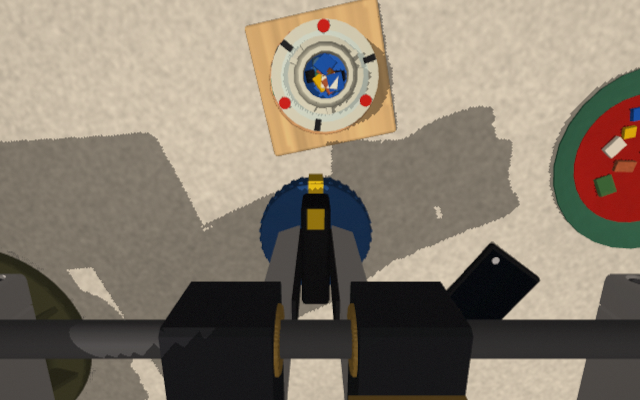

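The jar is clear: dots at (323,26), (285,103), (366,101), mouth ~(324,75). I'll fit its pose and the held lid's position from this picture.

```bash
cat > jf.py <<'E'
from h import *
from scipy.optimize import least_squares
def redc(c,box):
    h=cv2.cvtColor(c['img'],cv2.COLOR_RGB2HSV); x0,y0,x1,y1=box
    m=(((h[...,0]<6)|(h[...,0]>174))&(h[...,1]>170)&(h[...,2]>100)).astype(np.uint8)
    mm=np.zeros_like(m);mm[y0:y1,x0:x1]=m[y0:y1,x0:x1]
    n,l,st,ce=cv2.connectedComponentsWithStats(mm)
    return [ce[i] for i in range(1,n) if st[i,4]>25]
def jarfit(c,pts,phi0,z=80):
    # pts list of (pixel, angle deg)
    def f(v): return np.concatenate([proj(c,[v[0]+35.5*np.cos(v[2]+np.radians(a)),v[1]+35.5*np.sin(v[2]+np.radians(a)),z])-p for p,a in pts])
    r=least_squares(f,[477,-114,phi0]); return r.x,np.abs(r.fun).max()
E
python3 - <<'E'
from jf import *
c=manip.camera('wrist'); im=c['img']
d=redc(c,(240,0,400,160)); print(d)
w=[ray(c,p,80) for p in d]; print(np.round(w,1))
g=cv2.cvtColor(im,cv2.COLOR_RGB2GRAY)
tk=[]
for p in [(287,45),(369,59),(318,125)]:
    x,y=p; s=im[y-10:y+11,x-10:x+11].max(2)<60; ys,xs=np.nonzero(s); tk.append(np.array([x-10+xs.mean(),y-10+ys.mean()])); print(s.sum(),tk[-1],ray(c,tk[-1],80).round(1))
print(np.mean(w,0), np.mean([ray(c,p,80) for p in tk],0))
s=manip.read_state();Rm=R.from_euler('xyz',s['eef_rot']);print(s['eef_pos'])
# assign: dots order
cen=np.mean(w,0)
for p in d+tk:
    q=ray(c,p,80)-cen; print(p.round(1),np.degrees(np.arctan2(q[1],q[0])).round(1),np.hypot(*q[:2]).round(1))
big=cv2.resize(im[0:310,240:400],None,fx=3.0,fy=1.9)
cv2.imwrite('pics/w9a.png',cv2.cvtColor(cv2.resize(im[0:150,235:405],None,fx=4,fy=4,interpolation=cv2.INTER_CUBIC),cv2.COLOR_RGB2BGR))
cv2.imwrite('pics/w9b.png',cv2.cvtColor(cv2.resize(im[165:315,235:405],None,fx=4,fy=4,interpolation=cv2.INTER_CUBIC),cv2.COLOR_RGB2BGR))
E
```

```text
[array([322.28813559,  24.77118644]), array([364.6969697,  99.5959596]), array([283.82474227, 102.08247423])]
[[ 506.8  -92.6   80. ]
 [ 487.3 -151.4   80. ]
 [ 446.2 -105.    80. ]]
58 [285.70689655  44.93103448] [479.1 -80.7  80. ]
59 [368.37288136  57.86440678] [ 511.4 -133.5   80. ]
52 [316.67307692 124.03846154] [ 449.6 -135.    80. ]
[ 480.10427389 -116.34611077   80.        ] [ 480.04355822 -116.38139271   80.        ]
[ 406.98663178 -168.67181731  179.49275672]
[322.3  24.8] 41.7 35.7
[364.7  99.6] -78.4 35.8
[283.8 102.1] 161.5 35.7
[285.7  44.9] 91.7 35.7
[368.4  57.9] -28.7 35.7
[316.7 124. ] -148.5 35.7
```

View pics/w9a.png

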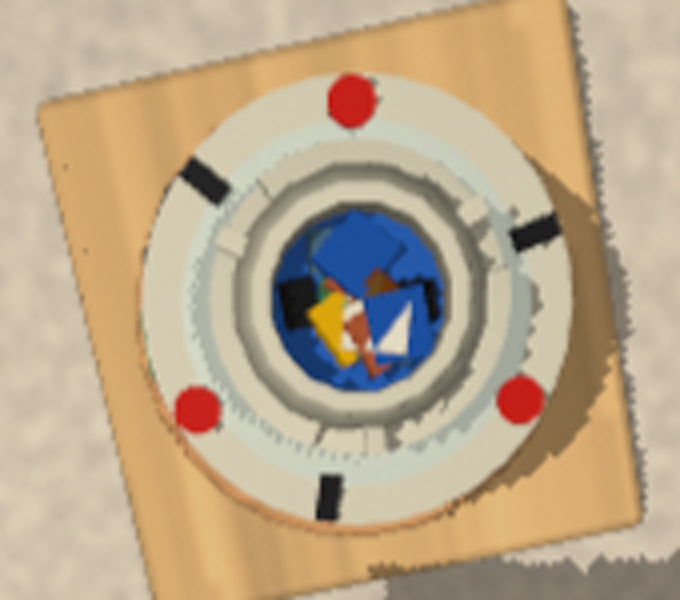

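View pics/w9b.png

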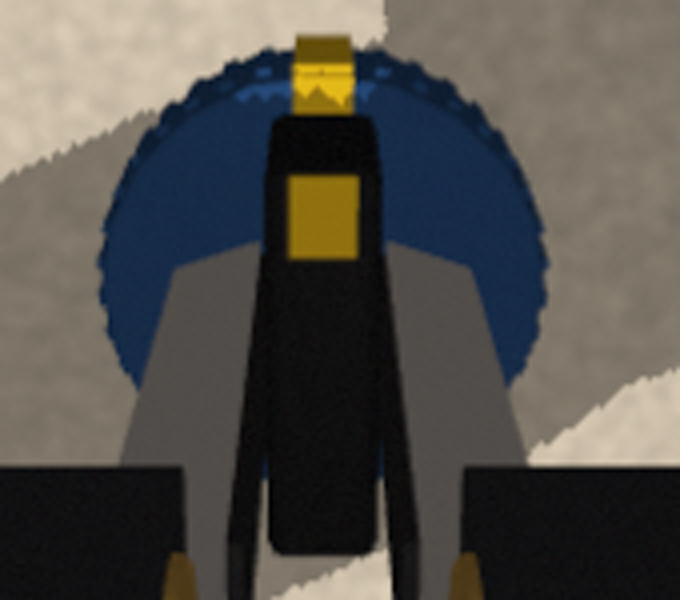

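Run:
```python
from jf import *
c=manip.camera('wrist')
s=manip.read_state();Rm=R.from_euler('xyz',s['eef_rot']);p=s['eef_pos'];print(p)
print('mouth',ray(c,(325,73.8),110))
a,b=np.array([316.2,193.75]),np.array([315.75,303.75])
for zt in range(196,216,3):
    A,B=ray(c,a,zt),ray(c,b,zt);m=(A+B)/2
    print(zt,np.linalg.norm(A-B).round(1),m.round(1),'tool',Rm.inv().apply(m-p).round(2),'ang',np.degrees(np.arctan2(*(A-B)[1::-1])).round(2), 'stripe outer',Rm.inv().apply(ray(c,(316,189.5-7.5),zt-26)-p).round(1),'capw',np.linalg.norm(ray(c,(259.5,230),zt-26)-ray(c,(372,230),zt-26)).round(1))
```

```text
[ 406.95364348 -168.78718344  179.51416892]
mouth [ 480.37603033 -116.54698585  110.        ]
196 60.3 [ 407.1 -169.5  196. ] tool [  0.36 -16.49   0.62] ang 39.62 stripe outer [-29.4   9.5   0.7] capw 64.8
199 59.3 [ 408.1 -168.6  199. ] tool [ -1.   -19.49   0.61] ang 39.62 stripe outer [-30.2   6.5   0.7] capw 63.8
202 58.2 [ 409.2 -167.7  202. ] tool [ -2.36 -22.49   0.6 ] ang 39.62 stripe outer [-30.9   3.5   0.7] capw 62.8
205 57.1 [ 410.2 -166.9  205. ] tool [ -3.72 -25.49   0.59] ang 39.62 stripe outer [-31.6   0.5   0.6] capw 61.8
208 56.0 [ 411.2 -166.   208. ] tool [ -5.09 -28.49   0.58] ang 39.62 stripe outer [-32.3  -2.5   0.6] capw 60.8
211 54.9 [ 412.3 -165.1  211. ] tool [ -6.45 -31.49   0.57] ang 39.62 stripe outer [-33.   -5.5   0.6] capw 59.8
214 53.9 [ 413.3 -164.2  214. ] tool [ -7.81 -34.49   0.56] ang 39.62 stripe outer [-33.7  -8.5   0.6] capw 58.8
```

Run:
```python
from jf import *
c=manip.camera('wrist')
s=manip.read_state();Rm=R.from_euler('xyz',s['eef_rot']);p=s['eef_pos'];print(p)
a,b=np.array([316.2,193.75]),np.array([315.75,303.75])
for zu in range(150,166,2):
    A,B=ray(c,a,zu+20),ray(c,b,zu+46);m=(A+B)/2
    S=ray(c,(316,174),zu); T=ray(c,(316,180.5),zu+20)
    print(zu,np.linalg.norm((A-B)[:2]).round(1),'tool',Rm.inv().apply(m-p)[[0,2]].round(2),'ang',np.degrees(np.arctan2(*(A-B)[1::-1])).round(2), 'stripe bot/top',Rm.inv().apply(S-p)[[0,2]].round(1),Rm.inv().apply(T-p)[[0,2]].round(1))
```

```text
[ 406.91892282 -168.85851419  179.54996292]
150 53.2 tool [3.95 0.68] ang 39.49 stripe bot/top [-29.6   0.7] [-30.3   0.7]
152 52.5 tool [3.04 0.67] ang 39.48 stripe bot/top [-30.1   0.7] [-30.7   0.7]
154 51.8 tool [2.14 0.67] ang 39.48 stripe bot/top [-30.5   0.7] [-31.2   0.7]
156 51.1 tool [1.23 0.66] ang 39.48 stripe bot/top [-30.9   0.7] [-31.7   0.7]
158 50.3 tool [0.32 0.65] ang 39.48 stripe bot/top [-31.4   0.7] [-32.2   0.7]
160 49.6 tool [-0.59  0.65] ang 39.48 stripe bot/top [-31.8   0.7] [-32.6   0.7]
162 48.9 tool [-1.5   0.64] ang 39.47 stripe bot/top [-32.2   0.7] [-33.1   0.6]
164 48.2 tool [-2.41  0.64] ang 39.47 stripe bot/top [-32.7   0.7] [-33.6   0.6]
```

```bash
python3 -c "
from h import *
go(479.8,-115.9,150,-138)"
```

```text
t 10.15 at [ 406.9 -168.9  179.5] [ -90.    -0.  -140.2] shift [-89.9  29.5   5.9] turn [-0.  -2.2  0. ]
```

```bash
python3 -m jog '[-30,0,2,0,-1,0, -60,0,4,0,-2,0, -89.9,0,5.9,0,-2.2,0, -89.9,15,5.9,0,-2.2,0, -89.9,29.5,5.9,0,-2.2,0, -89.9,29.5,5.9,0,-2.2,0, -89.9,29.5,5.9,0,-2.2,0, -89.9,29.5,5.9,0,-2.2,0, -89.9,29.5,5.9,0,-2.2,0]'
python3 - <<'E'
from h import *
c=snap('scene','s10.png');im=c['img'][90:220,240:400];cv2.imwrite('pics/s10z.png',cv2.cvtColor(cv2.resize(im,None,fx=4.5,fy=4.5,interpolation=cv2.INTER_CUBIC),cv2.COLOR_RGB2BGR))
go(479.8,-115.9,140,-138)
E
```

```text
clock: 10.9
eef_pos: [480.0, -116.4, 151.1]
eef_rot: [-1.57, 0.001, -2.41]
wrist_force: [-0.2, 1.4, -1.0]
finger_gap: 13.6
t 10.95 at [ 480.  -116.4  151. ] [ -89.9    0.  -138.1] shift [-0.1 11.  -0.5] turn [-0.1 -0.1 -0. ]
```

View pics/s10z.png

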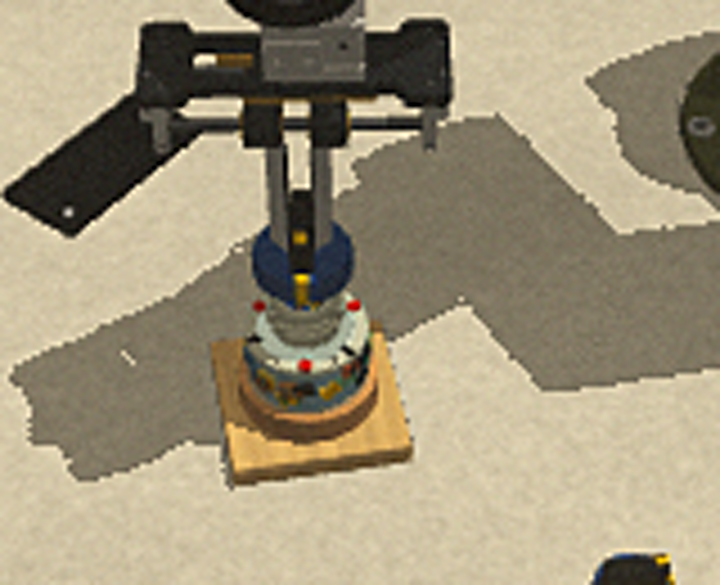

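```bash
python3 -m jog '[0,6,0,0,0,0, 0,14,0,0,0,0, 0,20,0,0,0,0, 0,22,0,0,0,0, 0,22,0,0,0,0, 0,22,0,0,0,0]'
python3 -m jog '[0,1,0,0,0,0, 0,2,0,0,0,0, 0,2,0,0,0,0]'
python3 -m jog '[0,1,0,0,0,0, 0,2,0,0,0,0, 0,2,0,0,0,0]'
python3 -c "
from h import *
go(479.8,-115.9,123,-138)"
```

```text
clock: 11.45
eef_pos: [479.8, -116.0, 128.0]
eef_rot: [-1.571, -0.0, -2.41]
wrist_force: [-0.6, -0.3, -0.7]
finger_gap: 14.2
clock: 11.7
eef_pos: [479.8, -116.0, 126.0]
eef_rot: [-1.571, 0.0, -2.41]
wrist_force: [-0.7, 0.1, -1.4]
finger_gap: 14.0
clock: 11.95
eef_pos: [479.7, -116.0, 123.9]
eef_rot: [-1.571, -0.0, -2.41]
wrist_force: [0.3, -0.5, -2.2]
finger_gap: 13.5
t 11.95 at [ 479.7 -116.   123.9] [ -90.    -0.  -138.1] shift [-0.2  0.9 -0. ] turn [ 0.  -0.1  0. ]
```

```bash
python3 -m jog '[0,1,0,0,0,0, 0,1,0,0,0,0, 0,1,0,0,0,0]'
python3 -m jog '[0,1,0,0,0,0, 0,1,0,0,0,0, 0,1,0,0,0,0]'
python3 - <<'E'
from h import *
c=snap('scene','s11.png');im=c['img'][90:220,240:400];cv2.imwrite('pics/s11z.png',cv2.cvtColor(cv2.resize(im,None,fx=4.5,fy=4.5,interpolation=cv2.INTER_CUBIC),cv2.COLOR_RGB2BGR))
s=manip.read_state();print(s['wrist_force'],s['moment'],s['eef_pos'])
E
```

```text
clock: 12.2
eef_pos: [479.8, -116.0, 123.0]
eef_rot: [-1.571, 0.0, -2.41]
wrist_force: [0.2, 0.5, -2.0]
finger_gap: 13.5
clock: 12.45
eef_pos: [479.9, -116.1, 122.8]
eef_rot: [-1.57, 0.0, -2.41]
wrist_force: [-4.2, 1.0, 8.9]
finger_gap: 13.5
[-3.61704252  0.88620067  8.58108527] [0.24292227 0.76727492 0.01388014] [ 479.90923881 -116.09510958  122.82021874]
```

View pics/s11z.png

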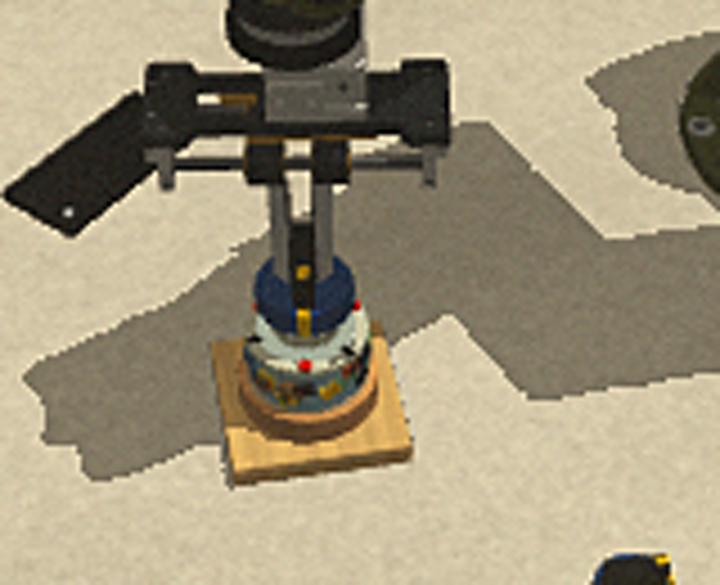

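Contact came at TCP z 122.8, where resting on the thread was predicted (123.1). I'll loosen the grip so the lid settles.

```bash
python3 -m jog '[0,0,0,0,0,0, 0,0,0,0,0,0, 0,0,0,0,0,0, 0,0,0,0,0,0, 0,0,0,0,0,0, 0,0,0,0,0,0]' 18
python3 - <<'E'
from h import *
c=snap('scene','s12.png');im=c['img'][90:220,240:400];cv2.imwrite('pics/s12z.png',cv2.cvtColor(cv2.resize(im,None,fx=4.5,fy=4.5,interpolation=cv2.INTER_CUBIC),cv2.COLOR_RGB2BGR))
c=snap('wrist','w12.png');im=c['img'][130:330,230:400];cv2.imwrite('pics/w12z.png',cv2.cvtColor(cv2.resize(im,None,fx=3,fy=3,interpolation=cv2.INTER_CUBIC),cv2.COLOR_RGB2BGR))
s=manip.read_state();print(s['wrist_force'],s['moment'],s['eef_pos'],s['finger_gap'])
E
```

```text
clock: 13.0
eef_pos: [479.7, -116.0, 122.0]
eef_rot: [-1.571, -0.0, -2.41]
wrist_force: [0.2, -0.5, 0.4]
finger_gap: 18.0
[-0.45732105 -0.89270649 -0.22664881] [-0.00031896  0.02492687  0.01736788] [ 479.76115729 -116.05763173  122.00049601] 18.027905087088797
```

View pics/s12z.png

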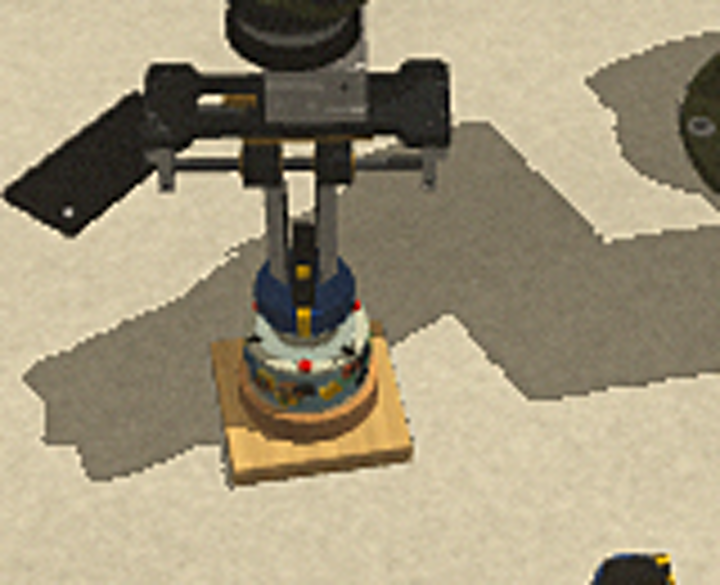

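View pics/w12z.png

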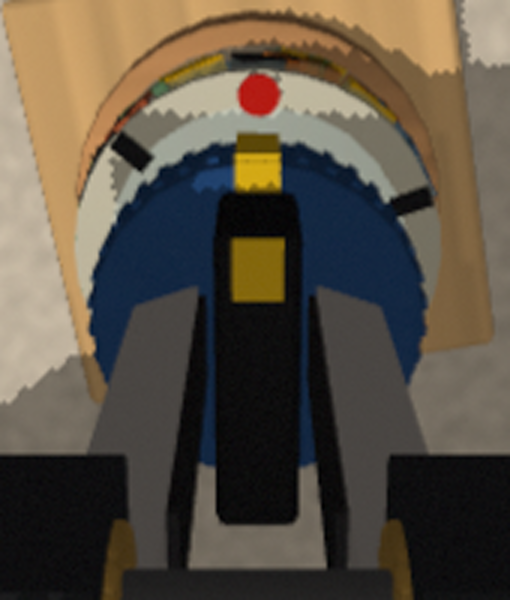

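The stripe (260,165 in the zoom) is at the red dot (260,95), and the lid is level and free. Now I'll turn anticlockwise with a loose 16 mm grip.

```bash
python3 -m jog '[0,0,0,0,0,0, 0,0,0,0,-5,0, 0,0,0,0,-10,0, 0,0,0,0,-15,0, 0,0,0,0,-20,0, 0,0,0,0,-25,0, 0,0,0,0,-30,0, 0,0,0,0,-35,0, 0,0,0,0,-40,0, 0,0,0,0,-45,0]' 16
python3 -m jog '[0,0,0,0,-3,0, 0,0,0,0,-6,0, 0,0,0,0,-8,0, 0,0,0,0,-8,0]'
python3 - <<'E'
from h import *
c=snap('wrist','w13.png');im=c['img'][130:330,230:400];cv2.imwrite('pics/w13z.png',cv2.cvtColor(cv2.resize(im,None,fx=3,fy=3,interpolation=cv2.INTER_CUBIC),cv2.COLOR_RGB2BGR))
s=manip.read_state();print(s['wrist_force'],s['moment'],s['eef_pos'],s['finger_gap'],np.degrees(s['eef_rot'][2]))
E
```

```text
clock: 13.93
eef_pos: [480.8, -116.4, 123.5]
eef_rot: [-1.568, -0.001, -1.62]
wrist_force: [0.2, 0.7, 14.3]
finger_gap: 16.0
clock: 14.27
eef_pos: [479.8, -116.1, 122.2]
eef_rot: [-1.571, -0.0, -1.483]
wrist_force: [-0.3, -0.1, -0.6]
finger_gap: 16.2
[-1.28145205 -0.64928871 -0.25156914] [-0.01629756 -0.10545071  0.00245418] [ 479.72046268 -116.0436975   122.03635468] 16.25526275698694 -85.09865467168183
```

View pics/w13z.png

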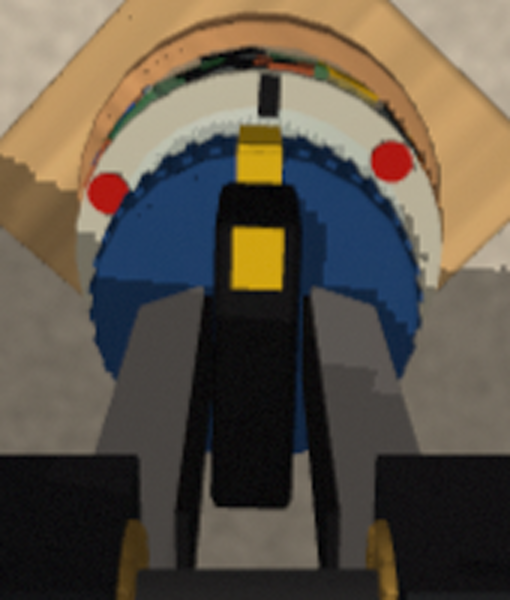

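```bash
python3 -m jog '[0,0,0,0,-2,0, 0,0,0,0,-2,0, 0,0,0,0,-2,0]'
python3 - <<'E'
from h import *
s=manip.read_state();print(s['wrist_force'],s['moment'],s['eef_pos'],s['finger_gap'],np.degrees(s['eef_rot'][2]))
c=snap('wrist','w14.png');im=c['img'][130:330,230:400];cv2.imwrite('pics/w14z.png',cv2.cvtColor(cv2.resize(im,None,fx=3,fy=3,interpolation=cv2.INTER_CUBIC),cv2.COLOR_RGB2BGR))
c=snap('scene','s14.png');im=c['img'][90:220,240:400];cv2.imwrite('pics/s14z.png',cv2.cvtColor(cv2.resize(im,None,fx=4.5,fy=4.5,interpolation=cv2.INTER_CUBIC),cv2.COLOR_RGB2BGR))
E
```

```text
clock: 14.57
eef_pos: [479.7, -116.0, 121.9]
eef_rot: [-1.571, 0.0, -1.451]
wrist_force: [0.0, 1.1, 0.6]
finger_gap: 16.3
[0.02467142 1.09332414 0.63680862] [ 0.05286477 -0.06676784  0.01321741] [ 479.69188046 -116.04362175  121.89927312] 16.320980915182634 -83.16321607446591
```

View pics/w14z.png

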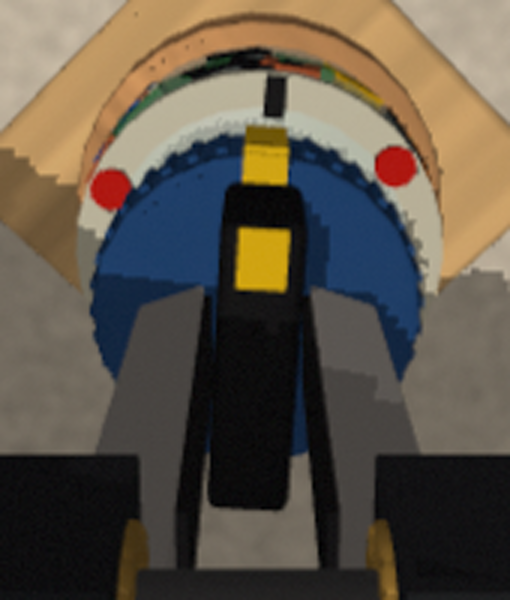

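View pics/s14z.png

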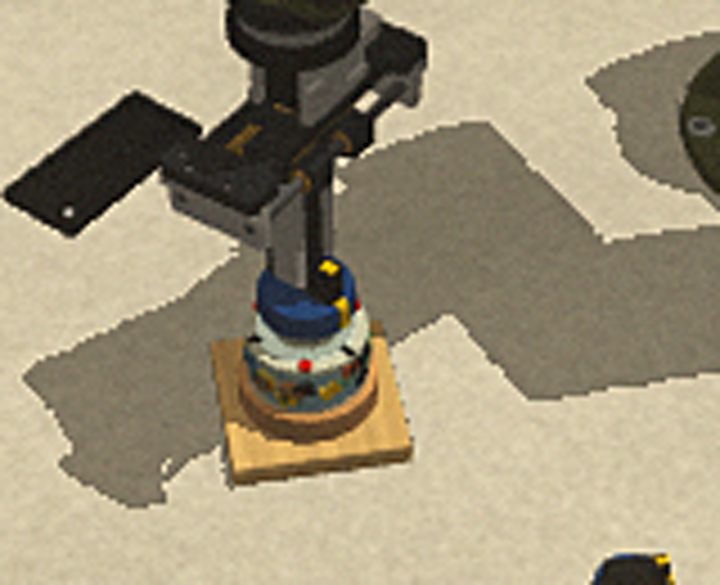

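The gripper turned a further 2° and the lid did not follow, so it's against the stop and dropped in at the tick. I'll lower a little and screw clockwise.

```bash
python3 -m jog '[0,1.5,0,0,0,0, 0,3,0,0,0,0, 0,3,0,0,5,0, 0,3,0,0,10,0, 0,3,0,0,16,0, 0,3,0,0,22,0, 0,3,0,0,28,0, 0,3,0,0,34,0, 0,3,0,0,40,0, 0,3,0,0,45,0]' 16
python3 - <<'E'
from h import *
s=manip.read_state();print(s['wrist_force'],s['moment'],s['eef_pos'],s['finger_gap'],np.degrees(s['eef_rot'][2]))
c=snap('wrist','w15.png');im=c['img'][130:330,230:400];cv2.imwrite('pics/w15z.png',cv2.cvtColor(cv2.resize(im,None,fx=3,fy=3,interpolation=cv2.INTER_CUBIC),cv2.COLOR_RGB2BGR))
E
```

```text
clock: 15.5
eef_pos: [479.7, -116.0, 118.8]
eef_rot: [-1.571, -0.0, -2.241]
wrist_force: [0.4, -0.3, -1.0]
finger_gap: 15.8
[ 0.3720983  -0.29892599 -0.96844192] [0.00846476 0.01704512 0.01580389] [ 479.65312834 -115.99632841  118.76756568] 15.839017513505787 -128.39947278405657
```

View pics/w15z.png

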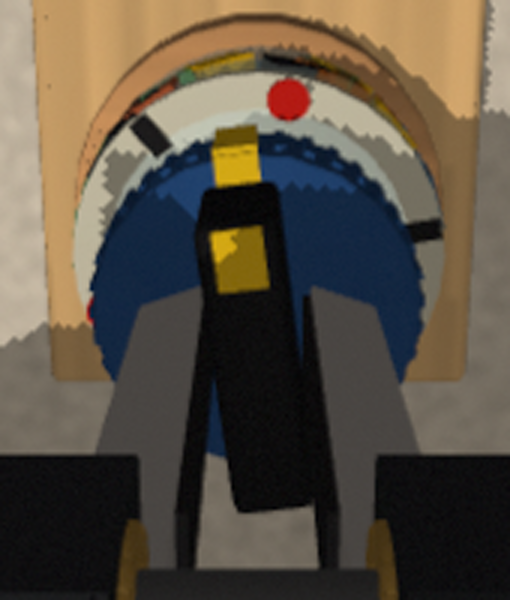

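Lid follows with ~8° lag; the stripe is now ~10° short of the dot, past the tick. Continuing.

```bash
python3 -m jog '[0,0,0,0,5,0, 0,0,0,0,10,0, 0,0.5,0,0,15,0, 0,1,0,0,20,0, 0,1.5,0,0,25,0, 0,2,0,0,30,0, 0,2,0,0,35,0, 0,2,0,0,40,0, 0,2,0,0,40,0, 0,2,0,0,40,0]' 16
python3 - <<'E'
from h import *
s=manip.read_state();print(s['wrist_force'],s['moment'],s['eef_pos'],s['finger_gap'],np.degrees(s['eef_rot'][2]),s['joints'])
c=snap('wrist','w16.png');im=c['img'][130:330,230:400];cv2.imwrite('pics/w16z.png',cv2.cvtColor(cv2.resize(im,None,fx=3,fy=3,interpolation=cv2.INTER_CUBIC),cv2.COLOR_RGB2BGR))
E
```

```text
clock: 16.38
eef_pos: [479.8, -116.1, 117.0]
eef_rot: [-1.571, 0.0, -2.929]
wrist_force: [0.1, -0.3, 0.0]
finger_gap: 16.0
[ 0.05396971 -0.30308787  0.03083731] [-0.04985875 -0.05500764 -0.00623455] [ 479.77972244 -116.10340532  117.00028991] 16.03331573986017 -167.83937561360918 [-3.11605508e-01  2.65694005e-01  1.77338948e+00 -7.26578688e-05
  1.10242998e+00  1.04698068e+00]
```

View pics/w16z.png

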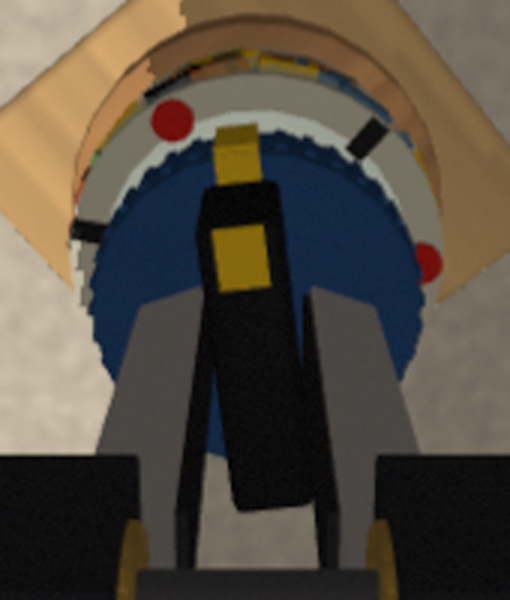

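```bash
python3 -m jog '[0,0,0,0,0,0, 0,0,0,0,0,0, 0,0,0,0,0,0, 0,0,0,0,0,0]' 8 60
python3 -m jog '[0,0,0,0,3,0, 0,0,0,0,6,0, 0,0,0,0,6,0, 0,0,0,0,6,0]'
python3 - <<'E'
from h import *
s=manip.read_state();print(s['wrist_force'],s['moment'],s['eef_pos'],s['finger_gap'],np.degrees(s['eef_rot'][2]))
c=snap('wrist','w17.png');im=c['img'][130:330,230:400];cv2.imwrite('pics/w17z.png',cv2.cvtColor(cv2.resize(im,None,fx=3,fy=3,interpolation=cv2.INTER_CUBIC),cv2.COLOR_RGB2BGR))
E
```

```text
clock: 16.77
eef_pos: [479.7, -116.0, 116.9]
eef_rot: [-1.571, -0.0, -2.932]
wrist_force: [-0.1, -0.5, 0.0]
finger_gap: 13.5
clock: 17.1
eef_pos: [479.5, -116.0, 116.9]
eef_rot: [-1.571, -0.001, -3.036]
wrist_force: [-3.6, -0.5, 1.3]
finger_gap: 13.3
[-3.63079318 -0.48934396  1.29010242] [-0.14023017  0.63092403  0.0456055 ] [ 479.4525729  -116.02293949  116.92689026] 13.347214787569449 -173.95458893556483
```

View pics/w17z.png

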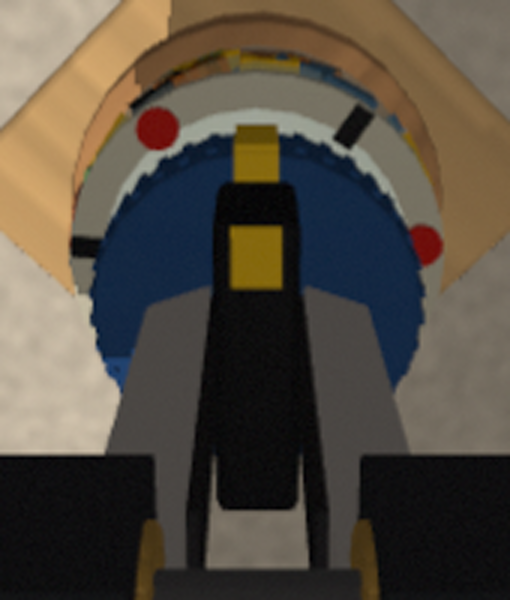

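```bash
python3 -m jog '[0,0,0,0,1.5,0, 0,0,0,0,3,0, 0,0,0,0,3,0]'
python3 -c "
from h import *
s=manip.read_state();print(s['wrist_force'],s['moment'],s['eef_pos'],s['finger_gap'],np.degrees(s['eef_rot'][2]))"
python3 -m jog '[0,0,0,0,1.5,0, 0,0,0,0,3,0, 0,0,0,0,3,0]'
python3 -c "
from h import *
s=manip.read_state();print(s['wrist_force'],s['moment'],s['eef_pos'],s['finger_gap'],np.degrees(s['eef_rot'][2]))"
```

```text
clock: 17.4
eef_pos: [479.5, -116.0, 116.9]
eef_rot: [-1.571, -0.001, -3.09]
wrist_force: [-3.6, -1.0, 0.2]
finger_gap: 13.7
[-3.56935295 -0.98305956  0.22430471] [-0.15978756  0.66496579  0.37229131] [ 479.50605694 -116.0207206   116.94029593] 13.656662173508256 -177.01990437655337
clock: 17.65
eef_pos: [479.6, -116.1, 117.0]
eef_rot: [-1.571, -0.001, -3.142]
wrist_force: [-3.4, -0.4, 0.2]
finger_gap: 13.5
[-3.43133004 -0.44180781  0.17345841] [-0.24549235  0.69003947  0.46561507] [ 479.56213066 -116.0525662   116.96225066] 13.46770297173869 -179.99554381177325
```

```bash
python3 -m jog '[0,0,0,0,1.5,0, 0,0,0,0,2,0, 0,0,0,0,2,0]'
python3 - <<'E'
from h import *
s=manip.read_state();print(s['wrist_force'],s['moment'],s['eef_pos'],s['finger_gap'],np.degrees(s['eef_rot'][2]))
c=snap('wrist','w18.png');im=c['img'][130:330,230:400];cv2.imwrite('pics/w18z.png',cv2.cvtColor(cv2.resize(im,None,fx=3,fy=3,interpolation=cv2.INTER_CUBIC),cv2.COLOR_RGB2BGR))
E
```

```text
clock: 17.9
eef_pos: [479.6, -116.0, 116.9]
eef_rot: [-1.571, -0.001, 3.107]
wrist_force: [-4.2, -1.3, 0.1]
finger_gap: 13.6
[-4.2147371  -1.25229436  0.05882155] [-0.21038893  0.78949929  0.66373062] [ 479.5525874  -116.0486672   116.92478249] 13.579123557067595 178.03170465985474
```

View pics/w18z.png

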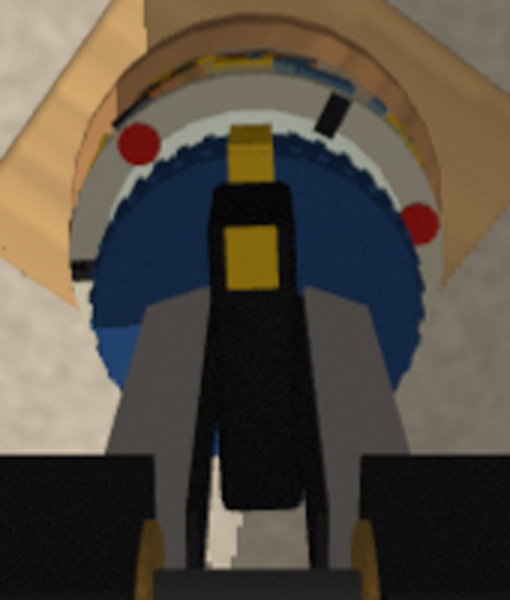

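Moment is 0.66 N·m, turned about 91°, so it's tight. I'll release and back off.

```bash
python3 -m jog '[0,0,0,0,0,0, 0,0,0,0,0,0, 0,0,0,0,0,0, 0,0,0,0,0,0, 0,0,0,0,0,0, 0,0,0,0,0,0]' 40 30
python3 -m jog '[0,-20,0,0,0,0, 0,-55,0,0,0,0, 0,-90,0,0,0,0, 0,-100,0,0,0,0, 0,-100,0,0,0,0, 0,-100,0,0,0,0]'
python3 - <<'E'
from h import *
s=manip.read_state();print(s['wrist_force'],s['moment'],s['eef_pos'],s['finger_gap'])
c=snap('wrist','w19.png')
c=snap('scene','s19.png');im=c['img'][90:220,240:400];cv2.imwrite('pics/s19z.png',cv2.cvtColor(cv2.resize(im,None,fx=4.5,fy=4.5,interpolation=cv2.INTER_CUBIC),cv2.COLOR_RGB2BGR))
E
```

```text
clock: 18.45
eef_pos: [479.9, -116.0, 117.1]
eef_rot: [-1.571, 0.0, 3.106]
wrist_force: [-0.4, -0.1, 0.7]
finger_gap: 39.9
clock: 18.95
eef_pos: [479.6, -116.0, 216.4]
eef_rot: [-1.571, -0.0, 3.106]
wrist_force: [0.3, -0.4, -0.7]
finger_gap: 40.3
[ 0.28902382 -0.42091724 -0.73449796] [ 0.03378868 -0.03100741 -0.0193733 ] [ 479.61929567 -116.00166961  216.37069933] 40.33373084180661
```

View pics/w19.png

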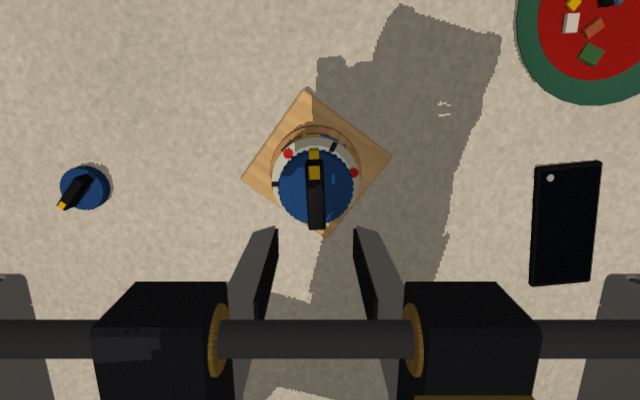

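View pics/s19z.png

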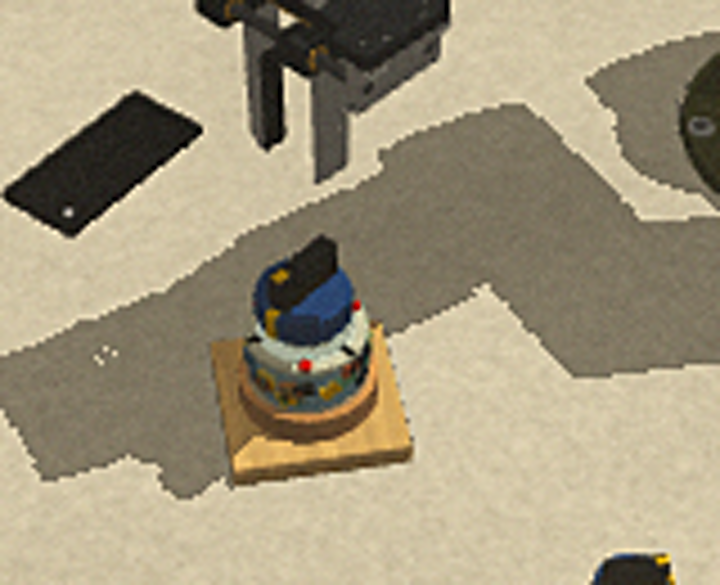

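Run:
```python
from h import *
c=manip.camera('wrist')
print(fitlid(c,(316,180),93.9,[480,-116,0.0],60)[:4])
print(fitlid(manip.camera('scene'),(308,157),93.9,[480,-116,0.0],18)[:4])
```

```text
(array([ 481.66, -116.38]), np.float64(0.26), np.float64(568.9411764705883), np.int64(4427))
(array([ 480.24, -117.42]), np.float64(-0.26), np.float64(158.09019607843135), np.int64(316))
```

```bash
python3 -c "
from h import *
print(manip.sign_off())"
```

```text
the job is handed in; nothing more can be done
None
```

The jar is closed: the lid is screwed down tight and released, and I handed the job in at about 19 s. `sign_off` reports no verdict.

**What I did**
1. I picked the middle lid (62 mm) by its grip bar and rested it level on the thread with the stripe at a red dot. Contact came at TCP z 122.8 mm; I had predicted 123.1.
2. I let go so it settled. With the jaws loose, I turned it anticlockwise until it dropped about 3.5 mm at the black tick and stopped against the upright stop.
3. I screwed it clockwise, loosely first and then gripped at 60 N. The wrist moment climbed 0.05, 0.37, 0.47, 0.66 N·m. I then released it and raised the arm 100 mm.

**Last checks**
- **Turn:** the stripe sits about 91–92° clockwise of the tick, and the two camera fits agree to about 0.5°.
- **Centring:** the wrist and scene cameras put the lid within about 1.5 mm of the jar axis. That is inside their 2 mm calibration.
- **Release:** wrist force is about zero and the fingers are clear.
- **Bystanders:** I never touched the panel, phone, plate or cup. I did not measure their final positions.

**What disagreed**
- **Fingertips:** they appeared to be about 25 mm shorter than the stated 22 mm ahead of the TCP. The first grip closed above the bar on nothing, so I lowered in small steps until it held at a 14 mm gap.
- **Grip slip:** the bar slipped about 2° in the jaws at the final torque.
- **Not measured:** I had no direct reading of the 12 N pressing force or the final lid height. I judged both from the torque and the angle turned.

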